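Feel the bent rib for lifted splinters

TASK

The wooden rib fresh from the bending iron is sprung like a low arch between the two cleats of its drying frame, and its outer face has to be felt for lifted splinters. Run a fingertip lightly along the whole of the upper, outer face with the grain, from the wide butt end to the narrow tip, touching every stretch between the cleats in turn, then lift clear. Only touch the rib: do not press it down hard, squeeze or knock it hard, or pull it up, and leave everything else on the bench where it is.

Things in the scene. Friction and masses are not known exactly. Their poses are not given: they have to be found in the camera images.
- frame: drying frame fixed to the bench: a dark wooden board 370 x 130 x 18 mm with a cleat near each end and the rib arched between them along its middle (y = 0). It may stand at any yaw. Origin: centre of the board's underside, at bench height; x runs along the board from the rib's wide butt end to its narrow tip, y across, z up
- rib_crown (a point): highest point of the rib's outer face, midway between the cleats, 86 mm above the bench. The rib is pale wood, 6 mm thick, tapering from 39 mm wide at the butt to 21 mm at the tip. Seen from the side its outer face is an arc of a circle of radius 250 mm centred below this point: 20 mm lower at 99 mm either way along the frame, at the outer edges of sections 1 and 7
- cleat_butt (a point): middle of the top of the cleat at the wide butt end: two cheeks and an end stop round the rib's end, from 116 to 172 mm from the frame's middle, 63 mm across, 54 mm above the bench
- cleat_tip (a point): middle of the top of the cleat at the narrow tip: as the other, but 46 mm across
- rib_s1 (a point): section 1 of 7 of the rib's outer face, counted from the wide butt end to the narrow tip; 36 mm wide here, 29 mm long, following on its neighbours without a gap. This point: centre of the section, on the outer (upper) face. The face slopes down about 20 degrees towards the butt here, so a flat fingertip held upright touches it with its uphill edge; beyond this section it goes on 17 mm to the cleat
- rib_s2 (a point): section 2 of 7 of the rib's outer face, counted from the wide butt end to the narrow tip; 34 mm wide here, 29 mm long, following on its neighbours without a gap. This point: centre of the section, on the outer (upper) face
- rib_s3 (a point): section 3 of 7 of the rib's outer face, counted from the wide butt end to the narrow tip; 32 mm wide here, 29 mm long, following on its neighbours without a gap. This point: centre of the section, on the outer (upper) face
- rib_s4 (a point): section 4 of 7 of the rib's outer face, counted from the wide butt end to the narrow tip; 30 mm wide here, 29 mm long, following on its neighbours without a gap. This point: centre of the section, on the outer (upper) face
- rib_s5 (a point): section 5 of 7 of the rib's outer face, counted from the wide butt end to the narrow tip; 28 mm wide here, 29 mm long, following on its neighbours without a gap. This point: centre of the section, on the outer (upper) face
- rib_s6 (a point): section 6 of 7 of the rib's outer face, counted from the wide butt end to the narrow tip; 26 mm wide here, 29 mm long, following on its neighbours without a gap. This point: centre of the section, on the outer (upper) face
- rib_s7 (a point): section 7 of 7 of the rib's outer face, counted from the wide butt end to the narrow tip; 24 mm wide here, 29 mm long, following on its neighbours without a gap. This point: centre of the section, on the outer (upper) face. The face slopes down about 20 degrees towards the tip here, so a flat fingertip held upright touches it with its uphill edge; beyond this section it goes on 17 mm to the cleat
- rib (a joint): how far the springy rib is pushed down, in m: 0 at rest, positive when pressed down, negative if pulled up. The whole rib gives straight down by about 1 mm for each 2 N, wherever it is touched, and springs back when let go; sideways it is rigid. Pressing it down more than 9 mm (18 N) is too hard
- wedge: loose wooden wedge 80 x 20 x 14 mm lying on the frame's board beside the rib; to be left alone. Origin: centre of its underside
- pencil: loose flat red carpenter's pencil 168 x 13 x 8 mm lying on the frame's board on the rib's other side; to be left alone. Origin: centre of its underside
- tin: loose dark steel tin, diameter 77 mm, 78 mm high, with stirring sticks standing up to about 110 mm, close beside the frame; to be left alone. Origin: centre of its underside
- plane: loose block plane 150 x 46 mm, about 55 mm high, close beside the frame on the other side; to be left alone. Origin: centre of its underside
- spray: loose white trigger spray bottle, 84 mm across and 240 mm high, to the robot's left; to be left alone. Origin: centre of its underside
- offcut: loose wooden block 115 x 72 x 46 mm, to the robot's left; to be left alone. Origin: centre of its underside
- glue: loose yellow glue bottle, diameter 60 mm, 170 mm high, to the robot's right; to be left alone. Origin: centre of its underside
- mallet: loose wooden mallet standing on its round head, diameter 80 mm, 224 mm high, to the robot's right; to be left alone. Origin: centre of its underside

How it is judged (in metres and radians):
On the way, in this order (a step that is already met when the one before it is completed fails the run):
1. a fingertip touches section 1 of the outer face, next to the butt end (contact force between the fingers and rib_c0 above 0.3 N and value of joint rib above 0.0002 m).
2. a fingertip touches section 2 of the outer face, the next (contact force between the fingers and rib_c1 above 0.3 N and value of joint rib above 0.0002 m).
3. a fingertip touches section 3 of the outer face, the next (contact force between the fingers and rib_c2 above 0.3 N and value of joint rib above 0.0002 m).
4. a fingertip touches section 4 of the outer face, the crown (contact force between the fingers and rib_c3 above 0.3 N and value of joint rib above 0.0002 m).
5. a fingertip touches section 5 of the outer face, the next (contact force between the fingers and rib_c4 above 0.3 N and value of joint rib above 0.0002 m).
6. a fingertip touches section 6 of the outer face, the next (contact force between the fingers and rib_c5 above 0.3 N and value of joint rib above 0.0002 m).
7. a fingertip touches section 7 of the outer face, next to the tip (contact force between the fingers and rib_c6 above 0.3 N and value of joint rib above 0.0002 m).
At the end, for the whole second after the job is handed in: All seven sections of the outer face have been touched by a fingertip in turn from butt to tip (0.3 N is enough, the rib giving at least 0.2 mm); at the end the rib is back within 1.5 mm of its rest height and each loose thing is within 25 mm of where it began (value of joint rib between -0.0015 and 0.0015 m and distance of each of wedge, pencil, tin, plane, spray, offcut, glue, mallet from where it was at the start of the episode below 0.025 m).
It fails at once if the rib is pressed down more than 9 mm (value of joint rib above 0.009 m).
It fails at once if the rib is pulled up more than 5 mm (value of joint rib below -0.005 m).
It fails at once if the rib is squeezed or knocked with more than 25 N by the fingers (contact force between the fingers and rib above 25 N).
It fails at once if a loose thing on the bench is moved more than 25 mm (distance of any of wedge, pencil, tin, plane, spray, offcut, glue, mallet from where it was at the start of the episode above 0.025 m).
It also fails if it takes over 53 s, if anything falls off the work surface, if the arm or the gripper's body presses on something with over 40 N, if the wrist force passes 120 N, or if a joint passes its speed limit or range.

ROBOT

A 6-joint arm with a two-finger parallel gripper is mounted at the origin on the work surface. World frame = base frame: x ahead of the robot, y to its left, z up, the work surface at z = 0. Lengths are in mm, angles in rad, forces in N, time in s.
With the tool pointing down it reaches from about 250 to 775 mm from the base axis. Payload 4 kg.
Tool frame: the origin (TCP) lies at the very end of the fingers, on their centre line; the grasp point (between the pads) lies 19 mm behind it; x points along the fingers, y is the direction in which the jaws open and shut, and the axes are right-handed (so a half turn about x gives the same grasp; the last joint's range is limited). The gripper opens to 94 mm and grips with 3 to 60 N. Pads are 16 mm wide; open, the fingers measure 119 mm over their backs; the gripper's body (75 mm by 177 mm) begins 78 mm behind the grasp point.
Start: joints at [1.001, 0.087, 1.371, -0, 1.684, -0.103], TCP at [247.529, 491.172, 205.506] pointing down, gripper open.
Joint ranges: [-3.1, 3.1], [-0.76, 2.03], [0.27, 2.55], [-1.08, 4.22], [0.17, 2.65], [-2.57, 2.57]. Speed limits (rad/s): [2.79, 2.79, 3.14, 3.14, 3.14, 3.14].

INTERFACE

Orientations are given as a 3x3 rotation matrix whose columns are the frame's x, y, z axes.
In Python, from plant import bot, cams, hand_in gives the robot as it stands.
- The arm moves only by the shell command python3 -m inch 'ROWS' [FORCE]. ROWS is JSON, a list of rows, each a list of 3 entries, a list of its own where there are three numbers: the shift along the tool's x, y, z in m, then the turn, a rotation vector about the tool's x, y, z in rad, then the closure, from 0 (fully open) to 1 (shut). In form: [[[dx, dy, dz], [wx, wy, wz], fingers], ...]. A call has exactly 5 rows; each row is the pose to reach, as a shift and turn from the pose commanded when the call began, along the tool's axes at that moment; what a row does not reach only later rows make up. A row lasts 1/8 s, in which the tool goes at most 62.5 mm and 10.7 degrees, less where a joint would pass 70% of its speed; a pose out of reach is approached as far as the arm can. A call with a gripper value outside its range is refused whole. The fingers move at their own pace and stop on an object; FORCE is the grip in N (left out, the last holds). Time passes only in rows, so rows that repeat a pose let the fingers close, or fill a call up. It gives the time, the measured TCP pose, the force and the opening at its end, in the units of the state.
- bot.observe(): the state, without advancing time (a new reading comes with each control period).
- cams.read_camera(name): name is "scene" or "top" or "wrist"; returns the picture (420x560x3 uint8, blue, green, red); there is no depth.
- cams.camera_model(name): a dict with "fx", "fy", "cx", "cy" (pixels), "rvec" (rotation vector, rad) and "tvec" (3), from world to camera coordinates, as OpenCV has them. Camera axes: x right, y down, z forward; pixel columns grow to the right and rows downward; lengths in mm; the calibration is good to about 2 mm. A picture is of the moment at which its call begins: read the wrist's pose just before it. camera_model takes no time and is no camera call; for the wrist camera it gives the pose at the moment of the call.
- hand_in(): hands the job in, once; it reports no verdict.
The state is a dict: "clock": time; "joints": joint angles; "qvel": joint speeds; "effort": joint torques, N m; "eef_pos": TCP position; "tcp_rot": TCP orientation; "wrist_force": force on the tool from outside, world axes, zero at the start; "ft_torque": the same for the moment, N m; "grip_width": finger opening in mm.
Only numpy, scipy, OpenCV 4.12 (cv2) and the standard library are available. Lean on these libraries where they do the work, as an engineer would, in place of code of your own. Each camera call takes 0.05 s, during which the arm holds its last target.

## Working session

There is one attempt and no reset: what is moved stays moved. The work goes in short steps, Python scripts to look and compute and a shell command to move; the robot and the scene stay as the last step left them, time stands still between calls to the robot, and variables do not carry over. Pictures are saved under pics/ and viewed, and the job is handed in when it is done.

```bash
mkdir -p pics; ls; python3 - <<'E'
from plant import bot,cams
import cv2
s=bot.observe()
for k in s: print(k,s[k])
for n in("scene","top","wrist"):
    print(n,cams.camera_model(n)); cv2.imwrite(f"pics/{n}0.png",cams.read_camera(n))
E
```

```text
pics
clock 0.0
joints [ 1.00091390e+00  8.78950137e-02  1.37224597e+00  1.18730452e-05
  1.68357725e+00 -1.03094130e-01]
qvel [ 0.00148705 -0.00049048  0.00085137  0.00185711 -0.00139522  0.00193682]
effort [ 5.19869161e-05 -3.40182710e+01 -3.02425432e+01  7.18115154e-02
  3.31320707e-02 -1.70147860e-04]
eef_pos [247.21353788 490.70048887 204.34115945]
tcp_rot [[-1.15675080e-03  4.50018101e-01  8.93018684e-01]
 [-1.78329273e-03  8.93016934e-01 -4.50019529e-01]
 [-9.99997741e-01 -2.11307418e-03 -2.30484041e-04]]
wrist_force [-0.32957189  0.27022798  0.92707633]
ft_torque [0.00104827 0.03590769 0.02931679]
grip_width 94.18684887832364
scene {'fx': 388.1758793269799, 'fy': 388.1758793269799, 'cx': 277.01824753556605, 'cy': 215.49961850796302, 'rvec': array([ 1.61799166,  1.97264116, -0.81338143]), 'tvec': array([ 127.50543469, -331.15956672, 1459.97113553])}
top {'fx': 484.765897495027, 'fy': 484.765897495027, 'cx': 274.7678987244755, 'cy': 216.2791995500427, 'rvec': array([ 2.17070558, -2.13929428,  0.12867795]), 'tvec': array([  -2.61330944,  559.87677587, 1216.57134113])}
wrist {'fx': 292.65164156537355, 'fy': 292.65164156537355, 'cx': 280.0886142985148, 'cy': 200.5148890776229, 'rvec': array([-2.47385026, -1.52438415, -0.20153611]), 'tvec': array([-548.74202539,  -27.63598913,  390.45603841])}
```

View pics/top0.png

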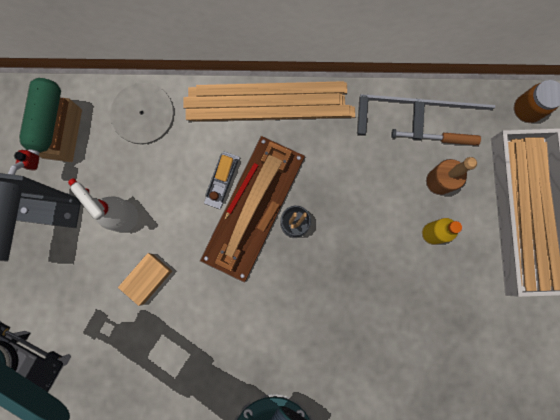

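View pics/scene0.png

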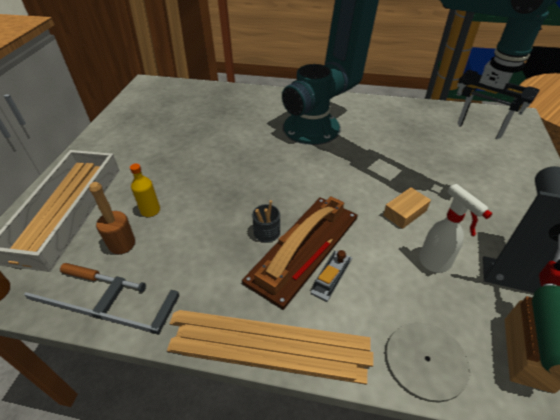

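View pics/wrist0.png

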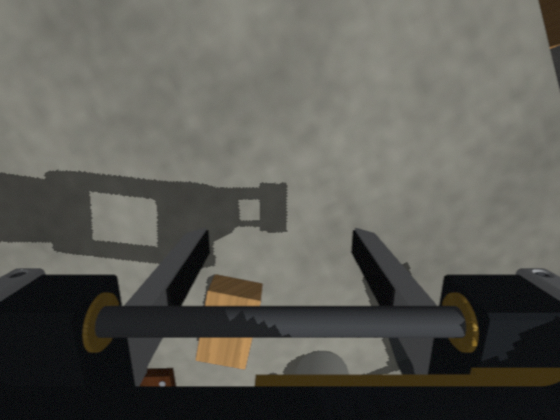

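The top view shows the dark board with corners near (264,136), (305,156), (243,281) and (201,262). The tin is at (298,222), to its right, and the plane is at (222,180), to its left. The far cleat, near (275,155), looks wider, so I'll measure both.

```bash
cat > h.py <<'E'
import numpy as np, cv2
from plant import bot,cams
def ray(n,px,z):
    m=cams.camera_model(n);R,_=cv2.Rodrigues(m['rvec']);t=np.array(m['tvec'])
    K=np.array([[m['fx'],0,m['cx']],[0,m['fy'],m['cy']],[0,0,1]])
    px=np.atleast_2d(np.array(px,float)); d=(np.linalg.inv(K)@np.c_[px,np.ones(len(px))].T)
    d=R.T@d; c=-R.T@t
    return (c[:,None]+d*((z-c[2])/d[2])).T
def proj(n,P):
    m=cams.camera_model(n)
    K=np.array([[m['fx'],0,m['cx']],[0,m['fy'],m['cy']],[0,0,1]])
    return cv2.projectPoints(np.array(P,float).reshape(-1,3),m['rvec'],m['tvec'],K,None)[0][:,0]
E
python3 - <<'E'
from h import *
im=cv2.imread("pics/top0.png");hsv=cv2.cvtColor(im,cv2.COLOR_BGR2HSV)
roi=np.zeros(im.shape[:2],np.uint8);roi[125:295,190:315]=255
m=((hsv[...,0]<16)&(hsv[...,1]>90)&(roi>0)).astype(np.uint8)*255
m=cv2.morphologyEx(m,cv2.MORPH_CLOSE,np.ones((5,5)))
cs,_=cv2.findContours(m,0,2);c=max(cs,key=cv2.contourArea)
r=cv2.minAreaRect(c);b=cv2.boxPoints(r);print(b)
w=ray("top",b,18);print(w.round(1));print(w.mean(0),[np.linalg.norm(w[i]-w[i-1]) for i in range(4)])
cr=cv2.resize(im[125:295,190:315],None,fx=4.4,fy=3.5*4.4/3.5,interpolation=cv2.INTER_CUBIC)[:,:]
cr=cv2.resize(im[125:295,190:315],None,fx=3.5,fy=3.5,interpolation=cv2.INTER_CUBIC)
cv2.imwrite("pics/crop.png",cr)
si=cv2.imread("pics/scene0.png")[185:310,235:365]
cv2.imwrite("pics/crops.png",cv2.resize(si,None,fx=4.5,fy=4.5,interpolation=cv2.INTER_CUBIC))
E
```

```text
[[199.82257 260.77267]
 [259.97046 134.46211]
 [304.68765 155.75601]
 [244.53976 282.0666 ]]
[[443.1 197.9  18. ]
 [781.7  48.5  18. ]
 [725.1 -71.4  18. ]
 [390.2  80.9  18. ]]
[585.06336194  63.94828847  18.        ] [np.float64(128.38367276373003), np.float64(370.1176245206926), np.float64(132.59691771455664), np.float64(367.9059119157871)]
```

View pics/crop.png

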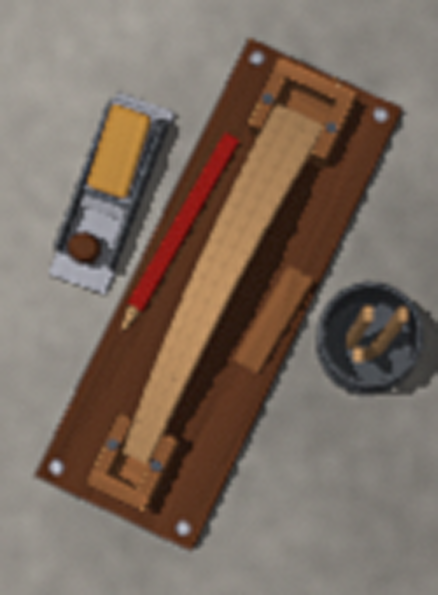

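View pics/crops.png

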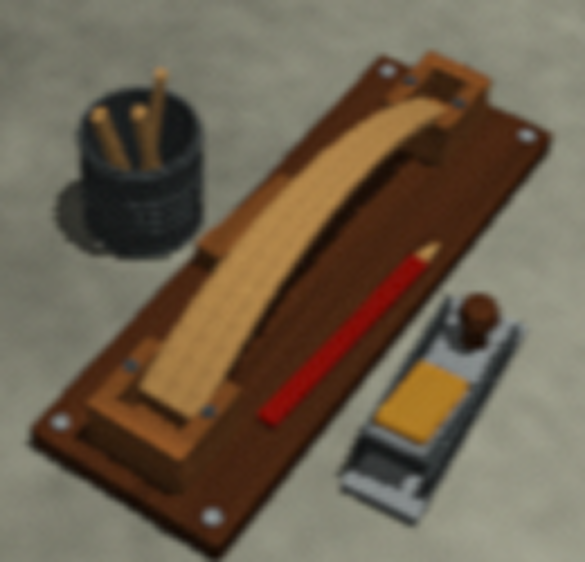

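```bash
python3 - <<'E'
from h import *
from scipy.optimize import least_squares
out={}
for n,(r0,r1,c0,c1) in {"top":(150,265,205,300),"scene":(195,290,255,350)}.items():
    im=cv2.imread(f"pics/{n}0.png");hsv=cv2.cvtColor(im,cv2.COLOR_BGR2HSV)
    print(n,hsv[205,250] if n=="top" else hsv[235,300])
    H,S,V=[hsv[...,i].astype(int) for i in range(3)]
    m=((H>=12)&(H<25)&(S>80)&(V>130)); k=np.zeros_like(m);k[r0:r1,c0:c1]=1;m&=k
    m=(m*255).astype(np.uint8);nn,l,st,ct=cv2.connectedComponentsWithStats(m)
    for i in range(1,nn):
        if st[i,4]>15: print(st[i],ct[i])
    cv2.imwrite(f"pics/m_{n}.png",np.hstack([cv2.resize(m[r0:r1,c0:c1],None,fx=3,fy=3),cv2.resize(im[r0:r1,c0:c1],None,fx=3,fy=3)[...,1]]))
# overlay check of given arch shape at the estimated frame pose
cx,cy,th=585,64,np.deg2rad(180-24.1)
u=np.array([np.cos(th),np.sin(th)]);v=np.array([-u[1],u[0]])
for n in("top","scene"):
    im=cv2.resize(cv2.imread(f"pics/{n}0.png"),None,fx=4,fy=4,interpolation=cv2.INTER_CUBIC)
    def P(x,y,z): return [*(np.array([cx,cy])+x*u+y*v),z]
    for x in np.linspace(-99,99,8):
        z=86-250+np.sqrt(250**2-x*x);w=(30-x*12/200)/2
        p=(proj(n,[P(x,-w,z),P(x,w,z)])*4+2).astype(int);cv2.line(im,tuple(map(int,p[0])),tuple(map(int,p[1])),(255,0,0),1)
    b=(proj(n,[P(-185,-65,18),P(185,-65,18),P(185,65,18),P(-185,65,18)])*4+2).astype(np.int32)
    cv2.polylines(im,[b],True,(0,255,0),1)
    c=b.mean(0).astype(int);cv2.imwrite(f"pics/ov_{n}.png",im[c[1]-300:c[1]+300,c[0]-300:c[0]+300])
E
```

```text
top [ 15 121 183]
[282 150   9   5  18] [286.72222222 151.        ]
[215 155  17  26 279] [223.31541219 167.65232975]
[ 225  155   58  110 1322] [252.2065053  202.59304085]
[258 203  15  25  78] [265.56410256 215.07692308]
[216 253  11  12  50] [219.76 259.78]
scene [ 17 149 176]
[ 267  207   67   70 1037] [294.2391514  242.08100289]
[319 265  20  18 207] [328.65700483 273.63285024]
[259 276  17  10  39] [268.51282051 281.12820513]
```

View pics/ov_top.png

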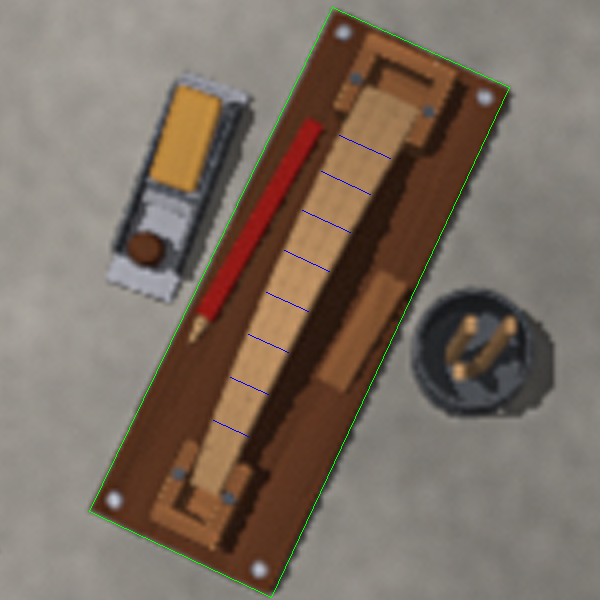

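View pics/ov_scene.png

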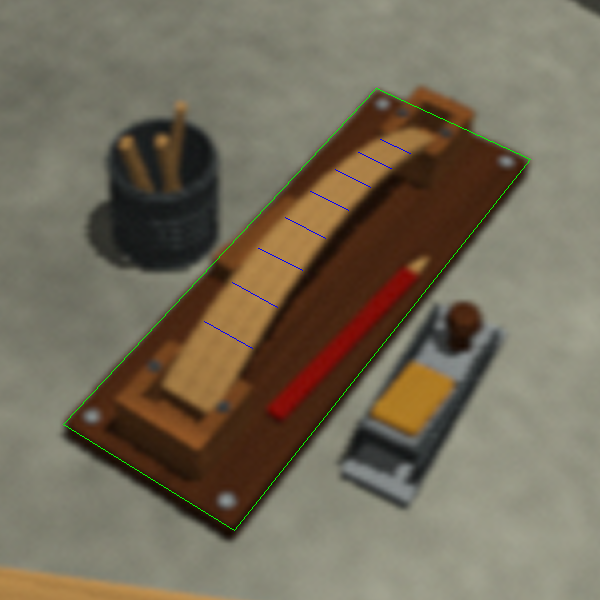

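The overlay shows the arch and board outline within about 2-3 mm of the model in both views, with the butt at the far end. Next I'll work out how clear the path is and the shifts in tool axes.

```bash
cat >> h.py <<'E'
C=np.array([584.5,63.0]);th=np.deg2rad(180-24.1)
u=np.array([np.cos(th),np.sin(th)]);v=np.array([-u[1],u[0]])
def goto(x,z,y=0):
    s=bot.observe();R=np.array(s['tcp_rot']);p=np.array(s['eef_pos'])
    t=np.array([*(C+x*u+y*v),z]);d=R.T@(t-p)/1000
    ang=np.arctan2(R[1,2],R[0,2])-np.deg2rad(-24.1)
    print('pos',p.round(1),'target',t.round(1),'tool shift',d.round(4),'wx',round(ang,4),'clock',s['clock'])
def st():
    s=bot.observe();R=np.array(s['tcp_rot']);p=np.array(s['eef_pos']);q=p[:2]-C
    print('frame x,y,z',(q@u).round(1),(q@v).round(1),p[2].round(1),'F',np.round(s['wrist_force'],2),'t',s['clock'],'gw',round(s['grip_width'],1),'toolx',R[:,0].round(3),'toolz',R[:,2].round(3))
E
python3 - <<'E'
from h import *
print(ray("top",[[72,182],[100,212]],220),ray("top",[[120,215]],0),ray("top",[[145,278]],46),ray("top",[[298,222]],100))
goto(-94,120)
E
```

```text
[[606.97632683 455.63914177 220.        ]
 [540.73688747 389.4075862  220.        ]] [[561.72648127 417.12596635   0.        ]] [[397.00096519 330.23502194  46.        ]] [[538.46004218 -51.76044622 100.        ]]
pos [247.3 490.8 204.6] target [670.3  24.6 120. ] tool shift [ 0.0849 -0.2258  0.5876] wx -0.0462 clock 0.15
```

```bash
python3 -m inch '[[[0,-0.015,0.04],[-0.01,0,0],1],[[0,-0.035,0.09],[-0.02,0,0],1],[[0,-0.057,0.145],[-0.03,0,0],1],[[0,-0.078,0.2],[-0.04,0,0],1],[[0,-0.1,0.255],[-0.046,0,0],1]]' 10; python3 -c "
from h import *
goto(-94,120);st()"
```

```text
clock: 0.78
eef_pos: [431.1, 285.6, 205.2]
tcp_rot: [[-0.0, 0.408, 0.913], [0.0, 0.913, -0.408], [-1.0, 0.0, -0.0]]
wrist_force: [1.3, 0.1, 0.1]
grip_width: 47.3
pos [431.1 285.6 205.2] target [670.3  24.6 120. ] tool shift [ 0.0851 -0.1406  0.3249] wx 0.0003 clock 0.775
frame x,y,z 230.9 -140.5 205.2 F [1.32 0.09 0.06] t 0.775 gw 47.3 toolx [-0.  0. -1.] toolz [ 0.913 -0.408 -0.   ]
```

```bash
python3 -m inch '[[[0,-0.025,0.055],[0,0,0],1],[[0,-0.05,0.11],[0,0,0],1],[[0,-0.075,0.165],[0,0,0],1],[[0,-0.1,0.22],[0,0,0],1],[[0,-0.118,0.27],[0,0,0],1]]' ; python3 -c "
from h import *
goto(-94,120);st()"
```

```text
clock: 1.4
eef_pos: [629.5, 67.0, 205.0]
tcp_rot: [[-0.0, 0.41, 0.912], [0.0, 0.912, -0.41], [-1.0, -0.0, -0.001]]
wrist_force: [0.5, 0.7, 1.2]
grip_width: 0.6
pos [629.5  67.  205. ] target [670.3  24.6 120. ] tool shift [ 0.085  -0.022   0.0546] wx -0.0013 clock 1.4
frame x,y,z -39.4 -22.1 205.0 F [0.52 0.72 1.19] t 1.4 gw 0.6 toolx [-0.  0. -1.] toolz [ 0.912 -0.41  -0.001]
```

```bash
python3 -m inch '[[[0,-0.011,0.03],[0,0,0],1],[[0.02,-0.022,0.0546],[0,0,0],1],[[0.05,-0.022,0.0546],[0,0,0],1],[[0.085,-0.022,0.0546],[0,0,0],1],[[0.095,-0.022,0.0546],[0,0,0],1]]' ; python3 -c "
from h import *
goto(-94,76);st()
for n in('wrist','scene','top'):
    cv2.imwrite(f'pics/{n}1.png',cams.read_camera(n))"
```

```text
clock: 2.02
eef_pos: [667.4, 26.7, 106.5]
tcp_rot: [[-0.007, 0.409, 0.913], [0.0, 0.913, -0.409], [-1.0, -0.002, -0.006]]
wrist_force: [-0.2, 0.2, 0.7]
grip_width: 0.6
pos [667.4  26.7 106.5] target [670.3  24.6  76. ] tool shift [ 0.0305 -0.0006  0.0037] wx -0.0004 clock 2.025
frame x,y,z -90.5 -0.7 106.5 F [-0.23  0.23  0.65] t 2.025 gw 0.6 toolx [-0.007  0.    -1.   ] toolz [ 0.913 -0.409 -0.006]
```

```bash
python3 -c "
import cv2,numpy as np
a=cv2.resize(cv2.imread('pics/scene1.png')[170:310,220:370],None,fx=2.66,fy=2.85,interpolation=2)
b=cv2.resize(cv2.imread('pics/wrist1.png'),(400,300))
cv2.imwrite('pics/c1.png',np.hstack([a[:399,:399],cv2.copyMakeBorder(b,0,99,0,0,0)]))"
```

```text
(no output)
```

View pics/c1.png

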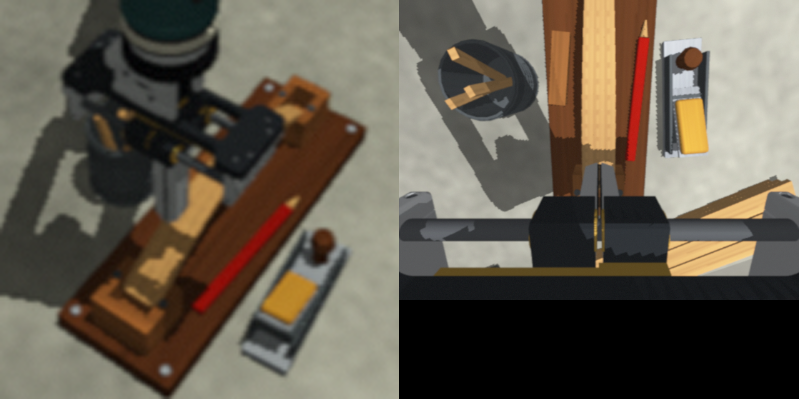

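The wrist view shows the closed fingers centred on the rib, with both at column ~598. The scene view shows nothing touched. I'll descend slowly, feeling for contact.

```bash
python3 -m inch '[[[0.01,0,0.001],[0,0,0],1],[[0.02,0,0.002],[0,0,0],1],[[0.025,0,0.003],[0,0,0],1],[[0.028,0,0.003],[0,0,0],1],[[0.028,0,0.003],[0,0,0],1]]' ; python3 -c "
from h import *
goto(-94,70.8);st()"
```

```text
clock: 2.8
eef_pos: [672.0, 25.5, 82.2]
tcp_rot: [[-0.0, 0.409, 0.913], [0.0, 0.913, -0.409], [-1.0, -0.0, -0.0]]
wrist_force: [0.2, -0.4, 0.2]
grip_width: 0.6
pos [672.   25.5  82.2] target [670.3  24.6  70.8] tool shift [ 0.0114 -0.0015 -0.0011] wx -0.0002 clock 2.8
frame x,y,z -95.1 -1.5 82.2 F [ 0.23 -0.37  0.18] t 2.8 gw 0.6 toolx [-0.  0. -1.] toolz [ 0.913 -0.409 -0.   ]
```

```bash
python3 -m inch '[[[0.003,0,0],[0,0,0],1],[[0.006,0,0],[0,0,0],1],[[0.008,0,0],[0,0,0],1],[[0.009,0,0],[0,0,0],1],[[0.009,0,0],[0,0,0],1]]' ; python3 -c "
from h import *
st()"; python3 -m inch '[[[0.0005,0,0],[0,0,0],1],[[0.001,0,0],[0,0,0],1],[[0.0015,0,0],[0,0,0],1],[[0.0015,0,0],[0,0,0],1],[[0.0015,0,0],[0,0,0],1]]' ; python3 -c "
from h import *
st()"
```

```text
clock: 3.42
eef_pos: [672.0, 25.5, 73.4]
tcp_rot: [[-0.0, 0.408, 0.913], [0.0, 0.913, -0.408], [-1.0, 0.0, -0.0]]
wrist_force: [-0.7, -0.5, 0.2]
grip_width: 0.5
frame x,y,z -95.2 -1.5 73.4 F [-0.66 -0.49  0.21] t 3.425 gw 0.5 toolx [-0.  0. -1.] toolz [ 0.913 -0.408 -0.   ]
clock: 4.05
eef_pos: [672.1, 25.5, 72.0]
tcp_rot: [[0.0, 0.408, 0.913], [0.0, 0.913, -0.408], [-1.0, 0.0, 0.0]]
wrist_force: [-0.3, 0.0, 0.2]
grip_width: 0.4
frame x,y,z -95.3 -1.5 72.0 F [-0.32  0.03  0.16] t 4.05 gw 0.4 toolx [ 0.  0. -1.] toolz [ 0.913 -0.408  0.   ]
```

```bash
python3 -m inch '[[[0.0005,0,0],[0,0,0],1],[[0.001,0,0],[0,0,0],1],[[0.0015,0,0],[0,0,0],1],[[0.002,0,0],[0,0,0],1],[[0.002,0,0],[0,0,0],1]]' ; python3 -c "
from h import *
st()"; python3 -m inch '[[[0.0005,0,0],[0,0,0],1],[[0.001,0,0],[0,0,0],1],[[0.0015,0,0],[0,0,0],1],[[0.0015,0,0],[0,0,0],1],[[0.0015,0,0],[0,0,0],1]]' ; python3 -c "
from h import *
st()"
```

```text
clock: 4.68
eef_pos: [672.1, 25.5, 70.2]
tcp_rot: [[0.0, 0.409, 0.913], [0.0, 0.913, -0.409], [-1.0, 0.0, 0.0]]
wrist_force: [0.0, 0.6, 0.1]
grip_width: 0.5
frame x,y,z -95.3 -1.5 70.2 F [0.01 0.58 0.07] t 4.675 gw 0.5 toolx [ 0.  0. -1.] toolz [ 0.913 -0.409  0.   ]
clock: 5.3
eef_pos: [672.1, 25.5, 68.8]
tcp_rot: [[0.0, 0.409, 0.913], [0.0, 0.913, -0.409], [-1.0, 0.0, 0.0]]
wrist_force: [-0.5, -0.2, 3.0]
grip_width: 0.4
frame x,y,z -95.3 -1.6 68.8 F [-0.54 -0.18  3.01] t 5.3 gw 0.4 toolx [ 0.  0. -1.] toolz [ 0.913 -0.409  0.   ]
```

Contact on section 1 came at z≈70.3, as predicted, and the force is now 3 N. I'll follow the arc about 2.5 mm below its rest height.

```bash
python3 -m inch '[[[0.0007,0,0],[0,0,0],1],[[-0.0002,0,-0.003],[0,0,0],1],[[-0.0012,0,-0.006],[0,0,0],1],[[-0.0022,0,-0.009],[0,0,0],1],[[-0.0032,0,-0.012],[0,0,0],1]]' ; python3 -c "
from h import *
st()"
```

```text
clock: 5.92
eef_pos: [662.0, 30.1, 72.5]
tcp_rot: [[0.003, 0.409, 0.913], [-0.001, 0.913, -0.409], [-1.0, 0.001, 0.003]]
wrist_force: [6.0, -1.8, 3.9]
grip_width: 0.2
frame x,y,z -84.2 -1.6 72.5 F [ 6.02 -1.84  3.87] t 5.925 gw 0.2 toolx [ 0.003 -0.001 -1.   ] toolz [ 0.913 -0.409  0.003]
```

```bash
python3 -m inch '[[[-0.0008,0,-0.003],[0,0,0],1],[[-0.0017,0,-0.006],[0,0,0],1],[[-0.0025,0,-0.009],[0,0,0],1],[[-0.0033,0,-0.012],[0,0,0],1],[[-0.0041,0,-0.015],[0,0,0],1]]' ; python3 -c "
from h import *
st()"
```

```text
clock: 6.55
eef_pos: [647.8, 36.5, 76.3]
tcp_rot: [[0.002, 0.409, 0.913], [-0.0, 0.913, -0.409], [-1.0, 0.0, 0.002]]
wrist_force: [4.8, -2.5, 4.5]
grip_width: 0.5
frame x,y,z -68.6 -1.6 76.3 F [ 4.82 -2.49  4.54] t 6.55 gw 0.5 toolx [ 0.002 -0.    -1.   ] toolz [ 0.913 -0.409  0.002]
```

```bash
python3 -m inch '[[[-0.0007,0,-0.003],[0,0,0],1],[[-0.0014,0,-0.006],[0,0,0],1],[[-0.002,0,-0.009],[0,0,0],1],[[-0.0026,0,-0.012],[0,0,0],1],[[-0.0032,0,-0.015],[0,0,0],1]]' ; python3 -c "
from h import *
st()"
```

```text
clock: 7.18
eef_pos: [634.3, 42.6, 79.7]
tcp_rot: [[0.002, 0.408, 0.913], [-0.0, 0.913, -0.408], [-1.0, 0.001, 0.002]]
wrist_force: [5.0, -2.3, 5.2]
grip_width: 0.3
frame x,y,z -53.8 -1.7 79.7 F [ 4.97 -2.34  5.18] t 7.175 gw 0.3 toolx [ 0.002 -0.    -1.   ] toolz [ 0.913 -0.408  0.002]
```

```bash
python3 -m inch '[[[-0.0005,0,-0.003],[0,0,0],1],[[-0.001,0,-0.006],[0,0,0],1],[[-0.0015,0,-0.009],[0,0,0],1],[[-0.0019,0,-0.012],[0,0,0],1],[[-0.0022,0,-0.015],[0,0,0],1]]' ; python3 -c "
from h import *
st()"
```

```text
clock: 7.8
eef_pos: [620.2, 48.9, 81.6]
tcp_rot: [[0.001, 0.408, 0.913], [0.0, 0.913, -0.408], [-1.0, 0.0, 0.001]]
wrist_force: [4.0, -1.3, 6.2]
grip_width: 0.2
frame x,y,z -38.3 -1.7 81.6 F [ 3.98 -1.29  6.16] t 7.8 gw 0.2 toolx [ 0.001  0.    -1.   ] toolz [ 0.913 -0.408  0.001]
```

```bash
python3 -m inch '[[[-0.0004,0,-0.003],[0,0,0],1],[[-0.0008,0,-0.006],[0,0,0],1],[[-0.0011,0,-0.009],[0,0,0],1],[[-0.0014,0,-0.012],[0,0,0],1],[[-0.0016,0,-0.015],[0,0,0],1]]' ; python3 -c "
from h import *
st()"
```

```text
clock: 8.43
eef_pos: [606.6, 54.9, 83.2]
tcp_rot: [[0.001, 0.408, 0.913], [-0.0, 0.913, -0.408], [-1.0, 0.0, 0.001]]
wrist_force: [5.2, -1.6, 4.9]
grip_width: 0.4
frame x,y,z -23.4 -1.6 83.2 F [ 5.17 -1.56  4.94] t 8.425 gw 0.4 toolx [ 0.001 -0.    -1.   ] toolz [ 0.913 -0.408  0.001]
```

```bash
python3 -m inch '[[[-0.0002,0,-0.003],[0,0,0],1],[[-0.0003,0,-0.006],[0,0,0],1],[[-0.0004,0,-0.009],[0,0,0],1],[[-0.0005,0,-0.012],[0,0,0],1],[[-0.0005,0,-0.015],[0,0,0],1]]' ; python3 -c "
from h import *
st()"
```

```text
clock: 9.05
eef_pos: [592.4, 61.2, 83.6]
tcp_rot: [[0.0, 0.408, 0.913], [0.0, 0.913, -0.408], [-1.0, 0.0, 0.0]]
wrist_force: [2.8, -1.4, 5.3]
grip_width: 0.4
frame x,y,z -8.0 -1.6 83.6 F [ 2.78 -1.38  5.29] t 9.05 gw 0.4 toolx [ 0.  0. -1.] toolz [ 0.913 -0.408  0.   ]
```

```bash
python3 -m inch '[[[0,0,-0.003],[0,0,0],1],[[0,0,-0.006],[0,0,0],1],[[0,0,-0.009],[0,0,0],1],[[0,0,-0.012],[0,0,0],1],[[0,0,-0.015],[0,0,0],1]]' ; python3 -c "
from h import *
st()"
```

```text
clock: 9.68
eef_pos: [578.8, 67.3, 83.6]
tcp_rot: [[0.0, 0.408, 0.913], [0.0, 0.913, -0.408], [-1.0, 0.0, 0.0]]
wrist_force: [4.0, -0.0, 5.3]
grip_width: 0.7
frame x,y,z 7.0 -1.6 83.6 F [ 4.02 -0.03  5.27] t 9.675 gw 0.7 toolx [ 0.  0. -1.] toolz [ 0.913 -0.408  0.   ]
```

```bash
python3 -m inch '[[[0,0,-0.003],[0,0,0],1],[[0.0001,0,-0.006],[0,0,0],1],[[0.0002,0,-0.009],[0,0,0],1],[[0.0003,0,-0.012],[0,0,0],1],[[0.0005,0,-0.015],[0,0,0],1]]' ; python3 -c "
from h import *
st()"
```

```text
clock: 10.3
eef_pos: [565.3, 73.4, 83.2]
tcp_rot: [[0.001, 0.408, 0.913], [-0.0, 0.913, -0.408], [-1.0, 0.0, 0.001]]
wrist_force: [4.1, -1.3, 5.9]
grip_width: 0.4
frame x,y,z 21.8 -1.6 83.2 F [ 4.07 -1.32  5.94] t 10.3 gw 0.4 toolx [ 0.001 -0.    -1.   ] toolz [ 0.913 -0.408  0.001]
```

```bash
python3 -m inch '[[[0.0002,0,-0.003],[0,0,0],1],[[0.0004,0,-0.006],[0,0,0],1],[[0.0007,0,-0.009],[0,0,0],1],[[0.001,0,-0.012],[0,0,0],1],[[0.0013,0,-0.015],[0,0,0],1]]' ; python3 -c "
from h import *
st()"
```

```text
clock: 10.92
eef_pos: [551.0, 79.7, 81.6]
tcp_rot: [[-0.001, 0.408, 0.913], [0.0, 0.913, -0.408], [-1.0, -0.0, -0.001]]
wrist_force: [3.1, -0.3, 5.6]
grip_width: 0.8
frame x,y,z 37.4 -1.6 81.6 F [ 3.08 -0.26  5.58] t 10.925 gw 0.8 toolx [-0.001  0.    -1.   ] toolz [ 0.913 -0.408 -0.001]
```

```bash
python3 -m inch '[[[0.0004,0,-0.003],[0,0,0],1],[[0.0008,0,-0.006],[0,0,0],1],[[0.0012,0,-0.009],[0,0,0],1],[[0.0017,0,-0.012],[0,0,0],1],[[0.0022,0,-0.015],[0,0,0],1]]' ; python3 -c "
from h import *
st()"
```

```text
clock: 11.55
eef_pos: [537.6, 85.7, 79.6]
tcp_rot: [[-0.0, 0.408, 0.913], [0.0, 0.913, -0.408], [-1.0, 0.0, -0.0]]
wrist_force: [3.5, -1.0, 5.9]
grip_width: 0.7
frame x,y,z 52.1 -1.6 79.6 F [ 3.51 -1.02  5.88] t 11.55 gw 0.7 toolx [-0.  0. -1.] toolz [ 0.913 -0.408 -0.   ]
```

```bash
python3 -m inch '[[[0.0005,0,-0.003],[0,0,0],1],[[0.0011,0,-0.006],[0,0,0],1],[[0.0018,0,-0.009],[0,0,0],1],[[0.0024,0,-0.012],[0,0,0],1],[[0.0031,0,-0.015],[0,0,0],1]]' ; python3 -c "
from h import *
st()"
```

```text
clock: 12.18
eef_pos: [523.1, 92.1, 76.0]
tcp_rot: [[-0.002, 0.408, 0.913], [0.0, 0.913, -0.408], [-1.0, -0.0, -0.002]]
wrist_force: [2.1, -0.9, 5.9]
grip_width: 0.8
frame x,y,z 67.9 -1.5 76.0 F [ 2.09 -0.85  5.91] t 12.175 gw 0.8 toolx [-0.002  0.    -1.   ] toolz [ 0.913 -0.408 -0.002]
```

```bash
python3 -m inch '[[[0.0007,0,-0.003],[0,0,0],1],[[0.0015,0,-0.006],[0,0,0],1],[[0.0023,0,-0.009],[0,0,0],1],[[0.0032,0,-0.012],[0,0,0],1],[[0.0041,0,-0.015],[0,0,0],1]]' ; python3 -c "
from h import *
st()"
```

```text
clock: 12.8
eef_pos: [509.6, 98.2, 72.1]
tcp_rot: [[-0.002, 0.408, 0.913], [0.0, 0.913, -0.408], [-1.0, -0.0, -0.002]]
wrist_force: [0.9, -0.6, 5.8]
grip_width: 0.3
frame x,y,z 82.7 -1.5 72.1 F [ 0.9  -0.57  5.81] t 12.8 gw 0.3 toolx [-0.002  0.    -1.   ] toolz [ 0.913 -0.408 -0.002]
```

```bash
python3 -m inch '[[[0.0009,0,-0.003],[0,0,0],1],[[0.0019,0,-0.006],[0,0,0],1],[[0.0029,0,-0.009],[0,0,0],1],[[0.004,0,-0.012],[0,0,0],1],[[0.004,0,-0.012],[0,0,0],1]]' ; python3 -c "
from h import *
st()"
```

```text
clock: 13.42
eef_pos: [497.4, 103.4, 67.5]
tcp_rot: [[-0.004, 0.408, 0.913], [0.001, 0.913, -0.408], [-1.0, -0.001, -0.004]]
wrist_force: [-0.1, 0.2, 5.1]
grip_width: 0.5
frame x,y,z 96.0 -1.3 67.5 F [-0.14  0.15  5.14] t 13.425 gw 0.5 toolx [-0.004  0.001 -1.   ] toolz [ 0.913 -0.408 -0.004]
```

```bash
python3 -m inch '[[[-0.003,0,0],[0,0,0],1],[[-0.01,0,0],[0,0,0],1],[[-0.03,0,0],[0,0,0],1],[[-0.06,0,0],[0,0,0],1],[[-0.1,0,0],[0,0,0],1]]' ; python3 -m inch '[[[-0.03,0,0],[0,0,0],1],[[-0.05,0,0],[0,0,0],1],[[-0.05,0,0],[0,0,0],1],[[-0.05,0,0],[0,0,0],1],[[-0.05,0,0],[0,0,0],1]]' ; python3 -c "
from h import *
st()
a=cv2.imread('pics/scene0.png');b=cams.read_camera('scene');c=cams.read_camera('top')
cv2.imwrite('pics/end.png',np.hstack([cv2.resize(b[120:320],(400,150)),cv2.resize(c[120:320],(400,150))]))
cv2.imwrite('pics/endt.png',c);cv2.imwrite('pics/ends.png',b)"
```

```text
clock: 14.05
eef_pos: [497.3, 102.7, 166.8]
tcp_rot: [[-0.007, 0.408, 0.913], [-0.0, 0.913, -0.408], [-1.0, -0.003, -0.006]]
wrist_force: [0.9, 0.0, 0.1]
grip_width: 0.7
clock: 14.68
eef_pos: [498.6, 102.7, 216.2]
tcp_rot: [[-0.004, 0.408, 0.913], [-0.0, 0.913, -0.408], [-1.0, -0.002, -0.003]]
wrist_force: [0.1, -0.7, -0.8]
grip_width: 0.4
frame x,y,z 94.6 -1.1 216.2 F [ 0.13 -0.67 -0.76] t 14.675 gw 0.4 toolx [-0.004 -0.    -1.   ] toolz [ 0.913 -0.408 -0.003]
```

View pics/ends.png

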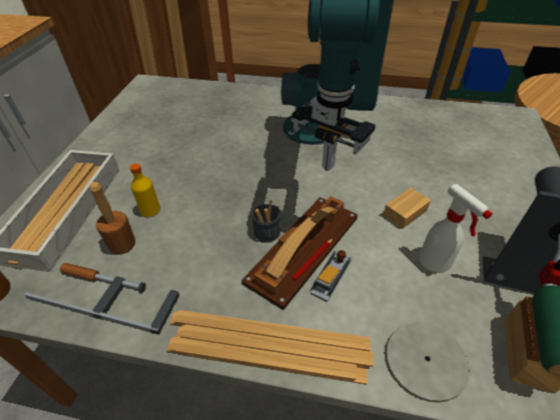

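The finger is well clear of the rib, and the tin (266,222), plane (331,274), pencil, offcut, spray, glue and mallet are at the same pixels as at the start. The rib looks at rest, so I'm handing in.

```bash
python3 -c "
from plant import hand_in
print(hand_in())"
```

```text
the job is handed in; nothing more can be done
None
```

I ran the closed fingertip along the rib's outer face from the butt to the tip in one continuous stroke, lifted clear and handed the job in. The robot's clock read about 15 s of the 53 s allowed; no verdict was reported.

- **Contact:** the first touch was in section 1, about 87 mm before the crown, at the height predicted from the arc. The stroke ended at about +88 mm, inside section 7.
- **Force:** the upward force at the end of each move was 3.0–6.2 N, which is about 1.5–3 mm of rib deflection. The sideways drag read up to about 6 N. I did not read the force between those moments.
- **Final checks:** after lifting, the wrist force was back to noise level (under 1 N). In the last scene picture the rib looked at rest and the loose things I compared were where they began. The wedge was hidden behind the rib in that view, so I did not check it separately. I judged this by eye and did not measure the positions or the rib height again.
- **Unresolved offset:** the board outline was off by up to about 2–3 mm between the two camera views, so I took a middle estimate of its position. The finger ran about 1.5 mm to one side of the estimated centre line. No check failed.

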